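# Mount the throwing gauge's bar and lock it with the lever bolt

## Robot

A 6-joint arm with a two-finger parallel gripper is mounted at the origin on the work surface. World frame = base frame: x ahead of the robot, y to its left, z up, the work surface at z = 0. Lengths are in m, angles in degrees, forces in N, time in s.
With the tool pointing down it reaches from about 0.3 to 0.75 m from the base axis. Payload 8.5 kg.
Tool frame: the origin (TCP) lies at the very end of the fingers, on their centre line; the grasp point (between the pads) lies 19 mm behind it; z points along the fingers, y is the line along which they close (so a half turn about z gives the same grasp; the last joint's range is limited). The gripper opens to 85 mm and grips with 20 to 120 N. Pads are 22 mm wide; open, the fingers measure 114 mm over their backs; the gripper's body (76 mm by 85 mm) begins 54 mm behind the grasp point. The pads swing forward as they close: fully open they stand 13 mm farther back than shut.
Start: joints at [57.508, 21.807, 74.336, -0, 83.858, -12.336], TCP at [0.19, 0.516, 0.231] pointing down, gripper open.
Joint ranges: [-178.18, 178.18], [-50.72, 133.34], [12.68, 142.11], [-81.47, 261.47], [9.98, 163.14], [-165.26, 165.26]. Speed limits (degrees/s): [136.94, 136.94, 180, 180, 180, 180].

## Interface

Orientations are given as a 3x3 rotation matrix whose columns are the frame's x, y, z axes.
In Python, from rig import env, imaging gives the robot as it stands. The module is installed in compiled form; this text tells all that it offers.
- The arm moves only by the tool arm_command, never from a script. Its arguments are lists of equal length, an entry for each row: "turn": the turn, a rotation vector about the tool's x, y, z in units of 5 degrees (1.0 is 5 degrees), a list of three; "xyz": the shift along the tool's x, y, z in units of 50 mm (1.0 is 50 mm), a list of three; "claw": the finger opening in mm, from 0 to 85.4. A call has 1 to 12 rows; each row shifts and turns the commanded pose from where the row before left it, along the tool's axes as they then stand; what a row does not reach is not made up. A row lasts 1/10 s, in which the tool goes at most 50 mm and 8.59 degrees, less where a joint would pass 70% of its speed; a pose out of reach is approached as far as the arm can. A call is refused whole if a number of a shift passes 1 or a number of a turn 1, either way. A call with a gripper value outside its range is refused whole. The fingers move at their own pace and stop on an object; "squeeze" is the grip in N (left out, the last holds). Time passes only in rows, so rows that do not move let the fingers close. It gives the time, the measured TCP pose, the force, the opening and the grip force at its end, in the units of the state.
- env.observe(): the state, without advancing time (a new reading comes with each control period).
- imaging.get_image(name): name is "scene" or "side" or "wrist"; returns (picture, depth): 384x512x3 uint8, blue, green, red; 384x512 float32, m along the optical axis (not along the pixel's ray), 0 where there is no reading.
- imaging.camera_info(name): a dict with "camera_matrix" (3x3 intrinsics, pixels), "k1" (the pictures are not rectified: a ray, as slopes to the right and down, at radius r is drawn at 1 + k1 r^2 times it, then the intrinsics apply), "rvec" (rotation vector, rad) and "tvec" (3), from world to camera coordinates, as OpenCV has them. Camera axes: x right, y down, z forward; pixel columns grow to the right and rows downward; lengths in m; the calibration is good to about 2 mm. A picture is of the moment at which its call begins: read the wrist's pose just before it. camera_info takes no time and is no camera call; for the wrist camera it gives the pose at the moment of the call.
- env.close_job(): hands the job in; it is judged then, once.
The state is a dict: "time_s": time; "q": joint angles; "qvel": joint speeds; "joint_efforts": joint torques, N m; "position": TCP position; "tool_rot": TCP orientation; "ft_force": force on the tool from outside, world axes, zero at the start; "wrist_torque": the same for the moment, N m; "grip_width": finger opening in m; "gripper_force": force on a finger pad.
Only numpy, scipy, OpenCV 4.12 (cv2) and the standard library are available. Lean on these libraries where they do the work, as an engineer would, in place of code of your own. Each camera call takes 0.05 s, during which the arm holds its last target. There are 200 camera calls.

## Task

Set up the throwing gauge: lay the loose aluminium gauge bar in the stand's channel and slide its forked end under the clamp washer until it is fully home against the stud. Then, with the clamp lever still standing upright, screw the lever bolt in clockwise just until the washer bites and it is snug (a firm finger-tight, no more, or the closing cam will crush the bar), and fold the lever down flat to lock it. Let go of everything and leave the other things on the bench where they are.

Things in the scene. Friction and masses are not known exactly. Their poses are not given: they have to be found in the camera images.
- gauge_bar: Loose aluminium gauge bar, 0.12-0.20 kg, lying flat: 32 mm wide, 12 mm thick. Origin under its grip point; x runs from fork to pointer, z up. Along x: two prongs -110 to -80 mm with an open slot 11 mm wide between them, ending flat at -80; solid bar -80 to +45; a 6 mm rod with a ball tip to +98. Centre of mass near x = -25.
- bar_grip (a point): Centre of the bar's section (half-way up its 12 mm) where it is best gripped across its 32 mm: there the gripper stays clear of stand and bolt when the bar is seated. Axes as the bar.
- bar_fork (a point): Point in the fork's slot, half-way up the bar, 85 mm from bar_grip: where the axis of the 10 mm stud must come (5 mm from the slot's end). Axes as the bar.
- stand: Fixed iron gauge stand; origin on the bench under the stud, z up, x out along the channel. Channel floor 85 mm up, 34 mm wide between walls 6 mm high at x = -33 to 33 mm, mouth flared out to x = 47; the floor goes on as a tongue only 16 mm wide (fingers may straddle it) to x = 74. Base plate 14 mm high, x -50 to 75, y +-47 mm.
- seat (a point): On the stud's axis, 6 mm above the channel's floor (91 mm above the bench): where bar_fork must end. Axes as the stand: the bar is laid on the tongue and slid in towards -x under the washer; in the end its x lies along this x, pointer outwards.
- lever_pivot (a point): Pivot of the clamp lever, on the stud's axis; it turns and sinks with the bolt, not with the lever. z up; x level, towards the side to which the lever folds down (its bent tip leans to the other side); y along the pivot pin.
- lever_grip (a point): Point on the lever's middle line, 40 mm from the pivot; z along the lever to its tip. The lever is a black bar 14 mm wide along the pivot pin and 13 mm thick, 6 to 60 mm from the pivot, then a tip bent 25 degrees away from the folding side, ending 74 mm from the pivot. Gripped across its 14 mm while upright, it turns the bolt.
- bolt (a joint): Turn of the lever bolt, rad, growing as it is screwed in: clockwise from above, 8 mm per full turn, thread friction near 0.06 N m. The washer touches the bar somewhere between 1.85 and 4.8 rad after the start; past that its load grows by about 20 N per rad. The rubber-faced washer drags on the bar, so the torque needed rises too. The bolt stays where it is left.
- cam: Cam plate of the lever bolt with spring discs and a rubber-faced 30 mm washer; origin at the pivot. The worn washer face hangs 17 to 20 mm below the pivot, not measurable: only the torque tells when it bites. Snug is 12 to 34 N on the bar: turning torque about 0.2 N m above free turning (0.01 per N; it relaxes when a turn stops, so read it just after a small last nudge).
- lever (a joint): Lever angle, rad: 0 upright (the start), 1.571 folded flat, its stop. Stays where it is left (about 0.2 N m friction). Folding turns a cam that presses the washer 2 mm further down and adds about 35 N; with the bolt snug this takes up to 0.35 N m, about 8 N at 45 mm from the pivot, pushed square to the lever.
- bowl: Bystander: white glazed bowl, 110 mm across. Leave alone.
- jar: Bystander: small unglazed clay jar, 80 mm across, 100 mm high. Leave alone.
- jar_lid: Bystander: clay lid with a knob, 60 mm across, 26 mm high. Leave alone.
- rib: Bystander: wooden throwing rib, a flat 90 x 45 x 6 mm slip. Leave alone.
- loop_tool: Bystander: trimming tool, wooden handle with a wire loop, 160 mm long. Leave alone.
- brush: Bystander: flat brush, 170 mm long. Leave alone.
- pin_tray: Bystander: low open white plastic tray, 90 x 70 x 22 mm. Leave alone.
There are look-alikes about, which are no part of the job. What is shaped like the stand but blue is not meant.

How it is judged:
By the outcome, as a careful person would: the job done as asked, in the order asked, and still so for the second after the job is handed in, with the robot touching nothing.
It also fails if it takes over 72 s, if anything falls off the work surface, if the arm or the gripper's body presses on something with over 40 N, if the wrist force passes 120 N, or if a joint passes its speed limit or range.

## Working session

There is one attempt and no reset: what is moved stays moved. The work goes in short steps, Python scripts to look and compute and a tool call to move; the robot and the scene stay as the last step left them, time stands still between calls to the robot, and variables do not carry over. Pictures are saved under pics/ and viewed, at most 10 in all, crops included, and the job is handed in when it is done.

Besides the shell and the picture viewer there is one more tool, called as a command line: name --argument value ..., lists and objects as JSON in quotes. arm_command: Moves the arm, as the interface text tells. Its arguments: {"type":"object","properties":{"turn":{"type":"array"},"xyz":{"type":"array"},"claw":{"type":"array"},"squeeze":{"type":"number"}},"required":["turn","xyz","claw"]}

```bash
mkdir -p pics
cat > h.py <<'E'
import numpy as np, cv2
from rig import env, imaging
def grab(n):
    im,d=imaging.get_image(n); return im,d
def cam(n):
    c=imaging.camera_info(n); return np.array(c["camera_matrix"]),c["k1"],cv2.Rodrigues(np.array(c["rvec"],float))[0],np.array(c["tvec"],float).ravel()
def ray(n,u,v,c=None):
    K,k1,R,t=c or cam(n)
    p=cv2.undistortPoints(np.array([[[u,v]]],float),K,np.array([k1,0,0,0.]))[0,0]
    return R,t,np.array([p[0],p[1],1.])
def at_z(n,u,v,z,c=None):
    R,t,r=ray(n,u,v,c); o=-R.T@t; d=R.T@r; return o+d*(z-o[2])/d[2]
def at_d(n,u,v,dep,c=None):
    R,t,r=ray(n,u,v,c); return R.T@(r*dep-t)
def proj(n,P,c=None):
    K,k1,R,t=c or cam(n)
    return cv2.projectPoints(np.array(P,float).reshape(-1,1,3),cv2.Rodrigues(R)[0],t,K,np.array([k1,0,0,0.]))[0].reshape(-1,2)
E
python3 - <<'E'
from h import *
s=env.observe(); print(s)
for n in("scene","side"):
    im,d=grab(n); cv2.imwrite(f"pics/{n}0.png",im); np.save(f"{n}0.npy",d)
    K,k,R,t=cam(n); print(n,K.tolist(),k,-R.T@t)
E
```

```text
{'time_s': 0.0, 'q': array([ 5.75075029e+01,  2.18410535e+01,  7.43862743e+01,  7.09807786e-04,
        8.38589374e+01, -1.23385403e+01]), 'qvel': array([-0.03860166, -0.07121289, -0.05143319, -0.04900761, -0.00235655,
       -0.00961432]), 'joint_efforts': array([-7.09721280e-04, -4.48452079e+01, -2.31277585e+01, -2.01501061e-04,
        4.67615027e-03,  3.73656945e-06]), 'position': array([0.18935497, 0.51605073, 0.23070224]), 'tool_rot': array([[-9.38769607e-01,  3.44544561e-01, -8.19187638e-04],
       [ 3.44545374e-01,  9.38768816e-01, -1.26330934e-03],
       [ 3.33761446e-04, -1.46820372e-03, -9.99998866e-01]]), 'ft_force': array([0.93791732, 0.35975563, 0.26279259]), 'wrist_torque': array([-0.02790268,  0.06082756,  0.0348959 ]), 'gripper_force': 0.0, 'grip_width': 0.0854840670383908}
scene [[410.4526273792141, 0.0, 251.30457327231323], [0.0, 410.4526273792141, 193.12607904342278], [0.0, 0.0, 1.0]] -0.14632707190562416 [1.33009915 0.35839995 0.98625086]
side [[457.4906938581455, 0.0, 255.5994934901053], [0.0, 457.4906938581455, 192.64029473111518], [0.0, 0.0, 1.0]] -0.1549910196501717 [0.27365734 0.84075198 1.22569637]
```

View pics/scene0.png

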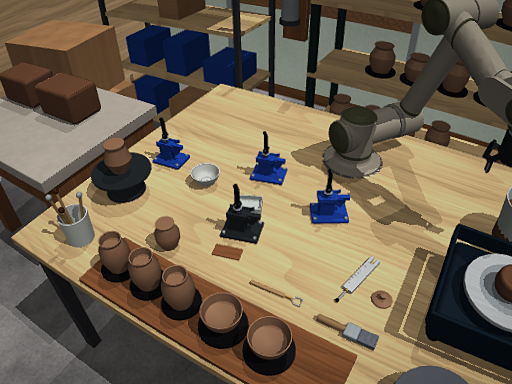

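View pics/side0.png

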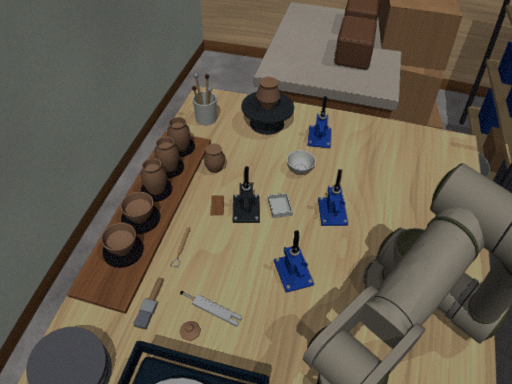

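The candidates for the stand are the black one (scene 243,215; side 246,205) and the blue look-alikes (scene 170,152, 268,168 and 330,205). I choose the black one. The bar is the only aluminium piece with a fork (side 210,307). Next I check both in a close crop.

Run:
```python
from h import *
a=cv2.imread("pics/side0.png");b=cv2.imread("pics/scene0.png")
r=lambda im,x,y,w,h:cv2.resize(im[y:y+h,x:x+w],(400,300),interpolation=cv2.INTER_CUBIC)
o=np.vstack([np.hstack([r(a,172,280,80,60),r(b,325,248,80,60)]),np.hstack([r(a,212,160,80,60),r(b,205,180,80,60)])])
cv2.imwrite("pics/crop1.png",o)
```

```text
(no output)
```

View pics/crop1.png

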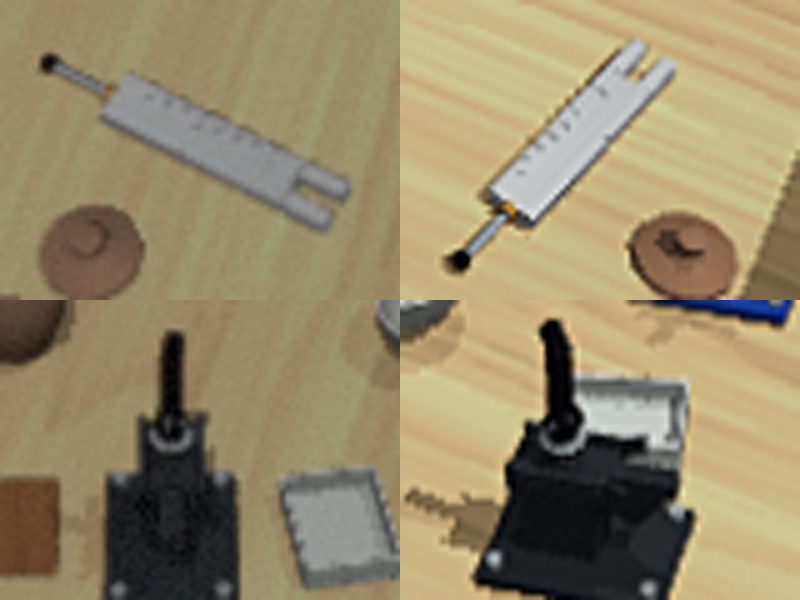

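The crop shows the bar with its fork towards the robot and ball tip away from it (side 182,292), and the black stand with its lever upright and the washer ring at side (246,247). Now I turn these into positions.

Run:
```python
from h import *
np.set_printoptions(precision=4,suppress=True)
def S(cx,cy,x0,y0): return (x0+cx/5-.4,y0+cy/5-.4)
q=lambda n,l,x0,y0,z:[at_z(n,*S(cx,cy,x0,y0),z) for cx,cy in l]
sb=[(48,62),(124,73),(101,118),(350,183),(322,228),(295,190)]
cb=[(459,260),(487,195),(526,222),(636,40),(673,63),(632,78)]
for n,l,x0,y0 in(("side",sb,172,280),("scene",[(a-400,b) for a,b in cb],325,248)):
    print(n,np.array(q(n,l,x0,y0,.012)))
# stand base bolts
l=[(117,480),(222,480),(120,588),(224,588)]
print(np.array(q("side",[(a,b-300) for a,b in l],212,160,.016)))
l=[(677,514),(494,566),(648,588)]
print(np.array(q("scene",[(a-400,b-300) for a,b in l],205,180,.016)))
# ring
print(at_z("side",*S(171,438-300,212,160),.1),at_z("scene",*S(562-400,437-300,205,180),.1))
d=np.load("side0.npy");print(at_d("side",210,307,d[307,210]),at_d("side",246,248,d[248,246]))
# 3D height map around stand from both
K,k,R,t=cam("side")
for v in range(165,225,4):
  print([tuple(np.round(at_d("side",u,v,d[v,u])*1000).astype(int).tolist()) for u in (234,240,246,252,258)])
```

```text
side [[0.6547 0.2045 0.012 ]
 [0.6077 0.199  0.012 ]
 [0.6107 0.2319 0.012 ]
 [0.456  0.2331 0.012 ]
 [0.4637 0.2653 0.012 ]
 [0.4856 0.2461 0.012 ]]
scene [[0.6586 0.2077 0.012 ]
 [0.6094 0.2042 0.012 ]
 [0.6159 0.231  0.012 ]
 [0.4552 0.2404 0.012 ]
 [0.4615 0.2666 0.012 ]
 [0.4852 0.2484 0.012 ]]
[[ 0.6088 -0.2165  0.016 ]
 [ 0.5362 -0.2368  0.016 ]
 [ 0.5782 -0.1206  0.016 ]
 [ 0.5093 -0.1398  0.016 ]]
[[ 0.5075 -0.1295  0.016 ]
 [ 0.6081 -0.2078  0.016 ]
 [ 0.5741 -0.1119  0.016 ]]
[ 0.5612 -0.1901  0.1   ] [ 0.5567 -0.1844  0.1   ]
[0.5549 0.2281 0.0099] [ 0.5119 -0.016  -0.0003]
[(663, -384, 0), (637, -378, 12), (617, -394, 2), (595, -401, 2), (274, 841, 1226)]
[(657, -364, -2), (633, -365, 4), (560, -188, 188), (589, -379, 2), (567, -384, 3)]
[(649, -337, 4), (628, -349, -1), (558, -182, 176), (583, -357, 3), (562, -366, 0)]
[(642, -316, 5), (622, -326, 0), (558, -180, 160), (578, -336, 3), (555, -340, 6)]
[(638, -301, -1), (615, -303, 3), (558, -179, 142), (572, -315, 4), (550, -319, 6)]
[(631, -278, 3), (585, -203, 91), (556, -173, 130), (545, -209, 96), (545, -300, 5)]
[(626, -259, 2), (579, -180, 96), (557, -178, 104), (538, -186, 102), (540, -280, 5)]
[(619, -238, 5), (574, -163, 95), (557, -177, 86), (534, -169, 101), (535, -262, 4)]
[(611, -211, 13), (569, -147, 94), (552, -159, 86), (531, -160, 91), (527, -230, 18)]
[(605, -191, 16), (573, -158, 61), (546, -139, 89), (543, -207, 17), (523, -213, 17)]
[(600, -174, 14), (572, -155, 44), (543, -126, 85), (538, -187, 19), (517, -193, 19)]
[(593, -153, 18), (574, -161, 16), (539, -114, 78), (532, -167, 21), (513, -178, 15)]
[(591, -143, 9), (569, -142, 17), (549, -150, 14), (529, -154, 16), (508, -155, 22)]
[(583, -116, 21), (565, -129, 11), (543, -129, 18), (524, -137, 16), (504, -142, 16)]
[(579, -104, 14), (560, -113, 10), (539, -114, 16), (520, -121, 14), (500, -127, 14)]
```

arm_command --turn '[[0,0,0],[0,0,0],[0,0,0],[0,0,0],[0,0,0],[0,0,0],[0,0,0],[0,0,0],[0,0,0],[0,0,0]]' --xyz '[[-0.89,-0.29,0],[-0.89,-0.29,0],[-0.89,-0.29,0],[-0.89,-0.29,0],[-0.89,-0.29,0],[-0.89,-0.29,0],[-0.89,-0.29,0],[-0.89,-0.29,0],[-0.89,-0.29,0],[-0.89,-0.29,0]]' --claw '[85,85,85,85,85,85,85,85,85,85]'

```text
time_s: 1.1
position: [0.5585, 0.2254, 0.231]
tool_rot: [[-0.939, 0.345, -0.001], [0.345, 0.939, -0.0], [0.001, -0.0, -1.0]]
ft_force: [0.4, -0.2, 1.4]
grip_width: 0.0854
gripper_force: 0.0
```

arm_command --turn '[[0,0,1],[0,0,1],[0,0,1],[0,0,1],[0,0,1],[0,0,1],[0,0,1],[0,0,1],[0,0,1],[0,0,1],[0,0,1],[0,0,1]]' --xyz '[[0,0,0],[0,0,0],[0,0,0],[0,0,0],[0,0,0],[0,0,0],[0,0,0],[0,0,0],[0,0,0],[0,0,0],[0,0,0],[0,0,0]]' --claw '[60,60,60,60,60,60,60,60,60,60,60,60]'

```text
time_s: 2.3
position: [0.5571, 0.2268, 0.2309]
tool_rot: [[-0.167, 0.986, -0.001], [0.986, 0.167, -0.0], [-0.0, -0.001, -1.0]]
ft_force: [0.3, -0.2, 0.2]
grip_width: 0.06
gripper_force: 0.0
```

arm_command --turn '[[0,0,1],[0,0,1],[0,0,1],[0,0,1],[0,0,1],[0,0,1],[0,0,1],[0,0,1],[0,0,1],[0,0,1],[0,0,1],[0,0,1]]' --xyz '[[0,0,0],[0,0,0],[0,0,0],[0,0,0],[0,0,0],[0,0,0],[0,0,0],[0,0,0],[0,0,0],[0,0,0],[0,0,0],[0,0,0]]' --claw '[60,60,60,60,60,60,60,60,60,60,60,60]'

```text
time_s: 3.5
position: [0.5571, 0.2268, 0.2309]
tool_rot: [[0.77, 0.638, -0.001], [0.638, -0.77, -0.0], [-0.001, -0.0, -1.0]]
ft_force: [-0.4, -0.5, -0.3]
grip_width: 0.0599
gripper_force: 0.0
```

arm_command --turn '[[0,0,1],[0,0,1],[0,0,1],[0,0,1],[0,0,1],[0,0,1],[0,0,1],[0,0,1],[0,0,1],[0,0,1],[0,0,0.6],[0,0,0]]' --xyz '[[0,0,0],[0,0,0],[0,0,0],[0,0,0],[0,0,0],[0,0,0],[0,0,0],[0,0,0],[0,0,0],[0,0,0],[0,0,0],[0,0,0]]' --claw '[60,60,60,60,60,60,60,60,60,60,60,60]'

```text
time_s: 4.7
position: [0.5572, 0.2268, 0.2309]
tool_rot: [[0.974, -0.228, -0.001], [-0.228, -0.974, -0.0], [-0.001, 0.0, -1.0]]
ft_force: [-0.6, -0.7, -0.8]
grip_width: 0.0599
gripper_force: 0.0
```

Run:
```python
from h import *
s=env.observe(); print(s["time_s"],s["q"].round(1),s["position"],s["tool_rot"].round(3))
c=cam("wrist");im,d=grab("wrist"); cv2.imwrite("pics/w1.png",im)
import pickle; pickle.dump((c,d,s),open("w1.pkl","wb"))
print(-c[2].T@c[3])
```

```text
4.7 [ 10.9  27.1  65.6  -0.   87.3 114.1] [0.5571688  0.22680708 0.23093736] [[ 0.974 -0.228 -0.001]
 [-0.228 -0.974 -0.   ]
 [-0.001  0.    -1.   ]]
[0.62981641 0.21044957 0.37276943]
```

View pics/w1.png

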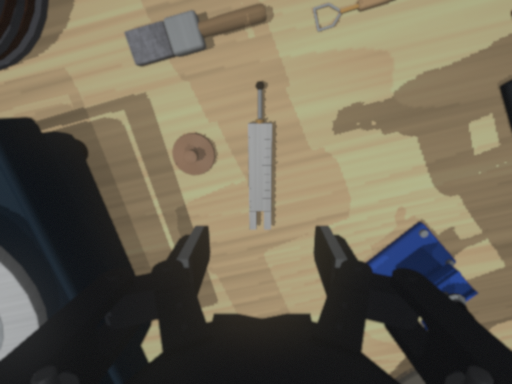

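The wrist view shows the bar at (261,175). Its pointer end is at (261,123), its fork tips at (250–271,227) and its ball at (260,85). The lid is at (194,153), well clear of it.

Run:
```python
from h import *
import pickle
c,d,s=pickle.load(open("w1.pkl","rb"))
im=cv2.imread("pics/w1.png")
hsv=cv2.cvtColor(im,cv2.COLOR_BGR2HSV); roi=np.zeros(im.shape[:2],np.uint8); roi[115:235,240:285]=1
m=((hsv[...,1]<45)&(hsv[...,2]>70)&(roi>0)).astype(np.uint8)
n,l,st,_=cv2.connectedComponentsWithStats(m); k=1+st[1:,4].argmax(); ys,xs=np.where(l==k); print(st[k])
P=np.array([at_z("wrist",x,y,.012,c)[:2] for x,y in zip(xs,ys)])
r=cv2.minAreaRect((P*1000).astype(np.float32)); print(r,cv2.boxPoints(r))
mid=P.mean(0); w=np.linalg.svd(P-mid)[2][0]; w*=np.sign(w[0]); print(w,np.degrees(np.arctan2(w[1],w[0])))
c0=np.array(r[0])/1000
g=c0+w*0.0325  # box -110..45 centre = -32.5
print("grip",g,"depth z",at_d("wrist",261,160,d[160,261],c))
Rt=s["tool_rot"]; print("shift tool",Rt.T@(np.r_[g,.006]-s["position"]))
```

```text
[ 248  123   25  107 2376]
((534.328857421875, 235.07101440429688), (32.78398895263672, 153.69725036621094), 76.70841217041016) [[455.77017 236.78615]
 [605.3503  201.45009]
 [612.8876  233.35588]
 [463.30743 268.69196]]
[ 0.97339343 -0.22914019] -13.246456351463337
grip [0.56596414 0.22762396] depth z [0.56025929 0.22729595 0.01079157]
shift tool [ 0.00854719 -0.00287664  0.22493001]
```

arm_command --turn '[[0,0,0],[0,0,0],[0,0,0],[0,0,0],[0,0,0],[0,0,0],[0,0,0],[0,0,0]]' --xyz '[[0.17,-0.06,0],[0,0,0.9],[0,0,0.9],[0,0,0.9],[0,0,0.8],[0,0,0.6],[0,0,0.3],[0,0,0.15]]' --claw '[45,45,45,45,45,45,45,45]'

```text
time_s: 5.55
position: [0.5661, 0.2277, 0.0018]
tool_rot: [[0.974, -0.227, -0.003], [-0.227, -0.974, -0.0], [-0.002, 0.001, -1.0]]
ft_force: [-0.3, 0.6, 0.3]
grip_width: 0.0453
gripper_force: 0.0
```

arm_command --turn '[[0,0,0],[0,0,0],[0,0,0],[0,0,0],[0,0,0],[0,0,0]]' --xyz '[[0,0,0.04],[0,0,0],[0,0,0],[0,0,0],[0,0,0],[0,0,0]]' --claw '[45,45,28,26,26,26]' --squeeze 50

```text
time_s: 6.15
position: [0.567, 0.228, 0.0031]
tool_rot: [[0.974, -0.227, 0.002], [-0.227, -0.974, 0.001], [0.002, -0.001, -1.0]]
ft_force: [-0.8, -0.8, 6.0]
grip_width: 0.0305
gripper_force: 50.2
```

Run:
```python
from h import *
import pickle
c,d,s=pickle.load(open("w1.pkl","rb")); K,k,R,t=c; print(K[0])
p0=s["position"]
for T in [(.5,-.08,.3),(.5,-.1,.32),(.52,-.08,.32),(.48,-.1,.3),(.5,-.12,.3)]:
    dl=np.array(T)-p0; tt=t-R@dl
    print(T,proj("w",[(.559,-.186,.1),(.54,-.115,.014),(.557,-.186,.19),(.56,-.2,.0)],(K,k,R,tt)).round().tolist())
```

```text
[266.36423837   0.         261.51794542]
(0.5, -0.08, 0.3) [[335.0, 100.0], [278.0, 124.0], [362.0, 100.0], [327.0, 98.0]]
(0.5, -0.1, 0.32) [[316.0, 104.0], [265.0, 126.0], [334.0, 105.0], [312.0, 102.0]]
(0.52, -0.08, 0.32) [[334.0, 116.0], [280.0, 135.0], [357.0, 121.0], [326.0, 111.0]]
(0.48, -0.1, 0.3) [[316.0, 87.0], [262.0, 114.0], [337.0, 82.0], [312.0, 88.0]]
(0.5, -0.12, 0.3) [[303.0, 107.0], [253.0, 130.0], [318.0, 110.0], [302.0, 104.0]]
```

arm_command --turn '[[0,0,0],[0,0,0],[0,0,0],[0,0,0],[0,0,0],[0,0,0],[0,0,0]]' --xyz '[[0,0,-0.2],[0,0,-0.95],[0,0,-0.95],[0,0,-0.95],[0,0,-0.95],[0,0,-0.95],[0,0,-0.95]]' --claw '[26,26,26,26,26,26,26]'

```text
time_s: 6.85
position: [0.5654, 0.2277, 0.2996]
tool_rot: [[0.974, -0.228, 0.0], [-0.228, -0.974, 0.0], [0.0, -0.0, -1.0]]
ft_force: [0.8, 0.0, -1.9]
grip_width: 0.0306
gripper_force: 50.3
```

arm_command --turn '[[0,0,0],[0,0,0],[0,0,0],[0,0,0],[0,0,0],[0,0,0],[0,0,0],[0,0,0]]' --xyz '[[0.09,0.93,0],[0.09,0.93,0],[0.09,0.93,0],[0.09,0.93,0],[0.09,0.93,0],[0.09,0.93,0],[0,0,0],[0,0,0]]' --claw '[26,26,26,26,26,26,26,26]'

```text
time_s: 7.65
position: [0.5286, -0.0507, 0.2972]
tool_rot: [[0.973, -0.23, 0.0], [-0.23, -0.973, 0.0], [-0.0, -0.0, -1.0]]
ft_force: [-1.3, 0.2, -1.7]
grip_width: 0.0301
gripper_force: 50.4
```

Run:
```python
from h import *
s=env.observe(); print(s["time_s"],s["q"].round(1),s["position"],s["ft_force"],s["grip_width"])
c=cam("wrist");im,d=grab("wrist"); cv2.imwrite("pics/w2raw.png",im)
import pickle; pickle.dump((c,d,s),open("w2.pkl","wb"))
u,v=proj("w",[(.555,-.17,.06)],c)[0].astype(int);print(u,v)
o1=im; x0=max(0,min(u-75,512-150)); y0=max(0,v-75)
o=cv2.resize(im[y0:y0+150,x0:x0+150],(600,600),interpolation=cv2.INTER_CUBIC)
o=np.hstack([o,cv2.resize(im,(200,150)).repeat(1,0) if 0 else np.vstack([cv2.resize(im,(200,150)),np.zeros((450,200,3),np.uint8)])])
print("x0y0",x0,y0); cv2.imwrite("pics/w2.png",o)
```

```text
7.65 [-18.3  17.6  69.8   0.   92.6  85. ] [ 0.52861887 -0.0507349   0.29720066] [-1.26114034  0.20805459 -1.68780416] 0.0301351862319893
341 121
x0y0 266 46
```

View pics/w2.png

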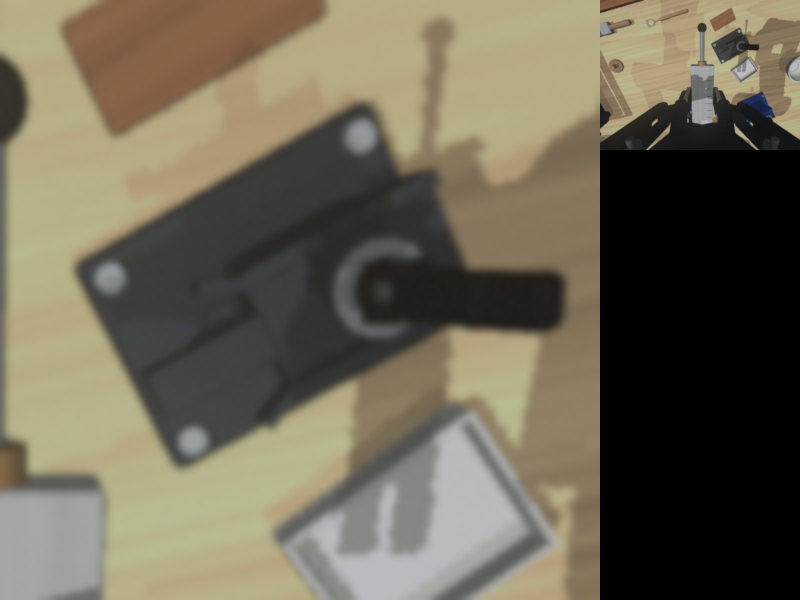

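The crop shows the black stand, with its channel mouth to the left and its three base corners at crop (78,265), (368,103) and (180,465). The washer ring is at (384,287), and the lever leans right only because of perspective. I fit the stand frame to these points.

Run:
```python
from h import *
import pickle
np.set_printoptions(precision=4,suppress=True)
c,d,s=pickle.load(open("w2.pkl","rb"))
f=lambda p,z:at_z("w",266+p[0]/4-.4,46+p[1]/4-.4,z,c)
C=np.array([f(p,.014) for p in((78,265),(368,103),(180,465))])[:,:2]
M=np.array([(75,-47),(-50,-47),(75,47)])/1000
print(C,np.linalg.norm(C[0]-C[1]),np.linalg.norm(C[0]-C[2]))
a=M-M.mean(0);b=C-C.mean(0);th=np.arctan2((a[:,0]*b[:,1]-a[:,1]*b[:,0]).sum(),(a*b).sum())
R2=np.array([[np.cos(th),-np.sin(th)],[np.sin(th),np.cos(th)]]); o=C.mean(0)-R2@M.mean(0)
print("yaw",np.degrees(th),"stud",o,"res",(C-(M@R2.T+o))*1000)
for z in(.1,.105,.11):print("ring",z,f((384,287),z))
print("tongue",f((148,375),.085),f((175,440),.085),f((240,290),.091))
# mouth wall ends & depth based channel
pts=[]
for v in range(50,200):
  for u in range(275,420):
    if d[v,u]>0:
      p=at_d("w",u,v,d[v,u],c)
      q=R2.T@(p[:2]-o)
      if .065<p[2]<.125 and abs(q[0])<.1 and abs(q[1])<.06: pts.append((*q,p[2],u,v))
P=np.array(pts)
for x in np.arange(-.05,.09,.01):
  w=P[(abs(P[:,0]-x)<.005)]; 
  if len(w): print(round(x,3),len(w),np.percentile(w[:,1],[3,50,97])*1000, np.median(w[:,2]))
# bolts in side/scene too
```

```text
[[ 0.5844 -0.1006]
 [ 0.6162 -0.2168]
 [ 0.4983 -0.1248]] 0.12050897620033948 0.08939562420115123
yaw 105.26335247346786 stud [ 0.56   -0.1837] res [[-1.1875 -1.6573]
 [-2.2356  2.712 ]
 [ 3.4231 -1.0547]]
ring 0.1 [ 0.5596 -0.1845  0.1   ]
ring 0.105 [ 0.5602 -0.1828  0.105 ]
ring 0.11 [ 0.5608 -0.1811  0.11  ]
tongue [ 0.5476 -0.1103  0.085 ] [ 0.5243 -0.1151  0.085 ] [ 0.5681 -0.143   0.091 ]
-0.03 151 [-23.3403  -7.9249   8.525 ] 0.08448633046315028
-0.02 161 [-23.282  -12.7758   4.137 ] 0.08471556141052064
-0.01 143 [-23.1191 -13.4862  21.7008] 0.09002591407919813
0.0 193 [-23.0128 -12.5753  21.5895] 0.0905214609217878
0.01 438 [-22.7015  -3.4396  20.7641] 0.09105055866744982
0.02 301 [-22.7309  -0.571   21.4991] 0.08481283686924529
0.03 310 [-22.605   -0.4351  21.5569] 0.0845449763791158
0.04 188 [-23.3001   0.9689  23.8338] 0.08475375511148608
0.05 142 [-25.6511  -0.7881  24.7995] 0.08451610527157893
0.06 102 [-7.3916 -0.7649  8.0125] 0.08420197053244932
0.07 110 [-7.3176 -0.2745  7.6657] 0.08409799778774292
0.08 2 [-4.1722 -2.6584 -1.1446] 0.07592397421034394
```

Run:
```python
from h import *
import pickle
from scipy.optimize import least_squares
np.set_printoptions(precision=4,suppress=True)
c,d,s=pickle.load(open("w2.pkl","rb"))
def cloud(c,d,u0,u1,v0,v1):
    K,k,R,t=c
    vv,uu=np.mgrid[v0:v1,u0:u1]; D=d[v0:v1,u0:u1]; ok=D>0
    p=cv2.undistortPoints(np.stack([uu[ok],vv[ok]],-1).astype(float).reshape(-1,1,2),K,np.array([k,0,0,0.])).reshape(-1,2)
    return (np.c_[p,np.ones(len(p))]*D[ok][:,None]-t)@R
for name,P in (("wrist",cloud(c,d,275,420,50,200)),("side",cloud(cam("side"),np.load("side0.npy"),200,290,150,235)),("scene",cloud(cam("scene"),np.load("scene0.npy"),200,290,170,250))):
    # tongue/top points
    th=np.radians(106); o=np.array([.56,-.184])
    for it in range(3):
        R2=np.array([[np.cos(th),-np.sin(th)],[np.sin(th),np.cos(th)]])
        q=(P[:,:2]-o)@R2; z=P[:,2]
        a=q[(abs(z-.085)<.008)&(q[:,0]>.052)&(q[:,0]<.09)&(abs(q[:,1])<.013)]
        h=q[(z>.080)&(z<.1)&(abs(q[:,0]-.01)<.035)&(abs(q[:,1])<.03)]
        if len(a)<8: break
        ca=(a[:,1].min()+a[:,1].max())/2; xe=np.sort(a[:,0])[-4:].mean()
        ch=(np.percentile(h[:,1],1)+np.percentile(h[:,1],99))/2; xh=.01
        print(name,len(a),"tongue y",a[:,1].min(),a[:,1].max(),"xend",xe,"head y",np.percentile(h[:,1],[1,99]),"yaw",np.degrees(th))
        if name=="wrist" and it<2:
            sl=(ca-ch)/(.063-.015); th+=sl; 
            o=o+R2@np.array([0,ch-sl*.015])
        else: break
    b=q[(abs(z-.014)<.006)&(abs(q[:,0])<.1)&(abs(q[:,1])<.07)]
    print("base y/x range",np.percentile(b[:,1],[1,99]),np.percentile(b[:,0],[1,99]),"o",o)
# lever cloud
P=cloud(cam("side"),np.load("side0.npy"),236,258,160,205)
w=P[(P[:,2]>.12)&(abs(P[:,0]-.56)<.04)&(abs(P[:,1]+.185)<.04)]
for z in np.arange(.125,.2,.01):
    x=w[abs(w[:,2]-z)<.005]
    if len(x): print(z,len(x),x.mean(0),np.ptp(x,0))
```

```text
wrist 231 tongue y -0.008599627144262446 0.007667868191402457 xend 0.07519123375036196 head y [-0.0232  0.0226] yaw 106.0
wrist 231 tongue y -0.008089288681454523 0.008173007022485475 xend 0.07518941718827622 head y [-0.0229  0.0229] yaw 105.7598996112876
wrist 231 tongue y -0.008144888746770662 0.00811904267314184 xend 0.07519017018302342 head y [-0.0229  0.0229] yaw 105.83402379865468
base y/x range [-0.0464  0.0459] [-0.0465  0.0751] o [ 0.5602 -0.1839]
side 32 tongue y -0.00596385573694897 0.007408402142725833 xend 0.07250087132375252 head y [-0.0235  0.0242] yaw 106.0
base y/x range [-0.0561  0.0543] [-0.0587  0.0752] o [ 0.56  -0.184]
scene 41 tongue y -0.011275706287599177 0.009031013246174635 xend 0.07586033073785384 head y [-0.0265  0.0235] yaw 106.0
base y/x range [-0.0497  0.0411] [-0.0452  0.0766] o [ 0.56  -0.184]
0.125 21 [ 0.5598 -0.1822  0.125 ] [0.021  0.0202 0.0098]
0.135 13 [ 0.5597 -0.1834  0.1346] [0.0153 0.0113 0.0087]
0.14500000000000002 8 [ 0.556  -0.1847  0.1452] [0.0086 0.0121 0.008 ]
0.15500000000000003 12 [ 0.5593 -0.1804  0.1555] [0.011  0.0125 0.0096]
0.16500000000000004 12 [ 0.5589 -0.1842  0.1651] [0.0131 0.0128 0.0073]
0.17500000000000004 7 [ 0.5588 -0.182   0.1748] [0.0117 0.0113 0.004 ]
0.18500000000000005 20 [ 0.5592 -0.1844  0.1847] [0.0148 0.0166 0.0097]
0.19500000000000006 11 [ 0.5601 -0.1895  0.1951] [0.014  0.0079 0.0082]
```

arm_command --turn '[[0,0,-1],[0,0,-1],[0,0,-1],[0,0,-1],[0,0,-1],[0,0,-1],[0,0,-1],[0,0,-1],[0,0,-1],[0,0,-1],[0,0,-1],[0,0,-1]]' --xyz '[[0,0,0],[0,0,0],[0,0,0],[0,0,0],[0,0,0],[0,0,0],[0,0,0],[0,0,0],[0,0,0],[0,0,0],[0,0,0],[0,0,0]]' --claw '[26,26,26,26,26,26,26,26,26,26,26,26]'

```text
time_s: 8.9
position: [0.529, -0.0483, 0.297]
tool_rot: [[0.68, 0.734, -0.0], [0.734, -0.68, 0.0], [0.0, -0.0, -1.0]]
ft_force: [0.5, 0.9, -1.3]
grip_width: 0.0302
gripper_force: 50.3
```

arm_command --turn '[[0,0,-1],[0,0,-1],[0,0,-1],[0,0,-1],[0,0,-1],[0,0,-1],[0,0,-1],[0,0,-1],[0,0,-1],[0,0,-1],[0,0,-1],[0,0,-0.83]]' --xyz '[[0,0,0],[0,0,0],[0,0,0],[0,0,0],[0,0,0],[0,0,0],[0,0,0],[0,0,0],[0,0,0],[0,0,0],[0,0,0],[0,0,0]]' --claw '[26,26,26,26,26,26,26,26,26,26,26,26]'

```text
time_s: 10.1
position: [0.529, -0.0484, 0.297]
tool_rot: [[-0.281, 0.96, -0.0], [0.96, 0.281, 0.0], [0.0, -0.0, -1.0]]
ft_force: [-0.4, -0.0, -2.1]
grip_width: 0.0302
gripper_force: 50.3
```

arm_command --turn '[[0,0,0],[0,0,0],[0,0,0],[0,0,0],[0,0,0],[0,0,0]]' --xyz '[[0.22,-0.12,0],[0,0,0.9],[0,0,0.9],[0,0,0.9],[0,0,0.9],[0,0,0]]' --claw '[26,26,26,26,26,26]'

```text
time_s: 10.7
position: [0.517, -0.0389, 0.1127]
tool_rot: [[-0.275, 0.961, -0.01], [0.961, 0.275, 0.003], [0.006, -0.009, -1.0]]
ft_force: [0.1, -0.1, -0.7]
grip_width: 0.0304
gripper_force: 50.5
```

```bash
cat > st.py <<'E'
from h import *
np.set_printoptions(precision=4,suppress=True)
S=np.array([.5599,-.1833]);th=np.radians(105.85);R2=np.array([[np.cos(th),-np.sin(th)],[np.sin(th),np.cos(th)]])
s=env.observe(); p=s["position"]; x=s["tool_rot"][:,0]
print("t",s["time_s"],"stand xy mm",(R2.T@(p[:2]-S))*1000,"z",p[2]*1000,"toolx yaw",np.degrees(np.arctan2(x[1],x[0])),"F stand",R2.T@s["ft_force"][:2],s["ft_force"][2],"T",s["wrist_torque"],"q",s["q"].round(1),"w",s["grip_width"],s["gripper_force"],"tilt",s["tool_rot"][:2,2])
E
python3 st.py
python3 - <<'E'
from h import *
im,d=grab("side");im2,_=grab("scene")
r=lambda im,x,y,w,h:cv2.resize(im[y:y+h,x:x+w],(400,400),interpolation=cv2.INTER_CUBIC)
cv2.imwrite("pics/c3.png",np.hstack([r(im,195,150,100,100),r(im2,190,170,100,100)]))
E
```

```text
t 10.7 stand xy mm [150.6577   1.8235] z 112.65923373217949 toolx yaw 105.96853749057937 F stand [-0.1467 -0.0842] -0.6995217333389969 T [ 0.0331  0.0585 -0.0361] q [-17.4  25.9  89.4   0.   65.3 -33.4] w 0.030437206031284293 50.49389362335205 tilt [-0.0103  0.0034]
```

View pics/c3.png

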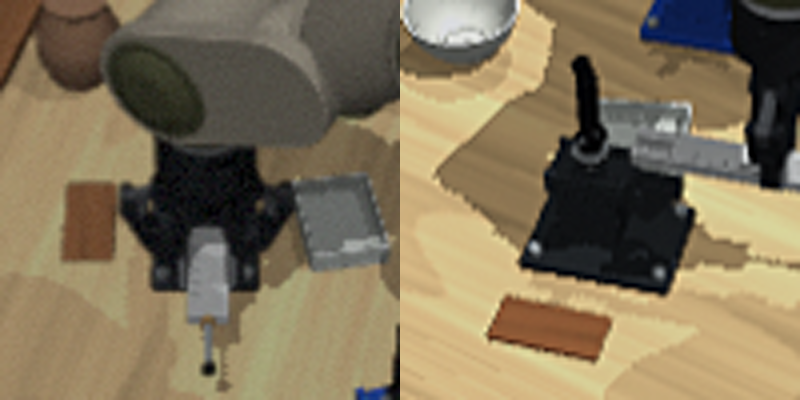

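The bar points at the channel with its fork towards the washer and the gripper straddling it. I let it settle and centre it before lowering.

arm_command --turn '[[0,0,0],[0,0,0],[0,0,0]]' --xyz '[[0,0.03,0],[0,0,0.3],[0,0,0]]' --claw '[26,26,26]'

```text
time_s: 11.1
position: [0.522, -0.0405, 0.1028]
tool_rot: [[-0.275, 0.961, 0.001], [0.961, 0.275, -0.0], [-0.001, 0.001, -1.0]]
ft_force: [-0.9, 0.4, -0.9]
grip_width: 0.0302
gripper_force: 50.5
```

```bash
python3 st.py
```

```text
t 11.1 stand xy mm [147.7303  -2.5164] z 102.7827006425909 toolx yaw 105.98454410157264 F stand [0.6494 0.7143] -0.8666299573184182 T [ 0.0743 -0.0002 -0.011 ] q [-17.4  26.8  89.8   0.   63.3 -33.4] w 0.0302217143550988 50.498451590538025 tilt [ 0.0012 -0.0003]
```

arm_command --turn '[[0,0,0],[0,0,0],[0,0,0]]' --xyz '[[0,-0.05,0.1],[0,0,0.13],[0,0,0]]' --claw '[26,26,26]'

```text
time_s: 11.4
position: [0.519, -0.0413, 0.0901]
tool_rot: [[-0.275, 0.961, -0.001], [0.961, 0.275, 0.0], [0.0, -0.001, -1.0]]
ft_force: [0.1, 0.5, -1.0]
grip_width: 0.03
gripper_force: 50.5
```

```bash
python3 st.py
```

```text
t 11.4 stand xy mm [147.7257   0.5419] z 90.09080061230357 toolx yaw 105.98107931471196 F stand [ 0.4836 -0.2512] -1.0206742325366933 T [ 0.0496  0.0145 -0.0031] q [-17.6  27.6  91.    0.   61.4 -33.6] w 0.030016509298955083 50.520923137664795 tilt [-0.0006  0.0002]
```

arm_command --turn '[[0,0,0],[0,0,0],[0,0,0],[0,0,0],[0,0,0]]' --xyz '[[0,0.01,0.024],[-0.2,0,0],[-0.2,0,0],[-0.2,0,0],[0,0,0]]' --claw '[26,26,26,26,26]'

```text
time_s: 11.9
position: [0.5285, -0.0719, 0.0891]
tool_rot: [[-0.274, 0.962, 0.0], [0.962, 0.274, -0.001], [-0.001, 0.0, -1.0]]
ft_force: [-2.2, -2.4, -1.9]
grip_width: 0.0303
gripper_force: 50.5
```

```bash
python3 st.py
```

```text
t 11.9 stand xy mm [115.7484  -0.2056] z 89.11726470929099 toolx yaw 105.89089232463844 F stand [-1.7372  2.7503] -1.8589227180354289 T [-0.2705  0.3282 -0.1718] q [-20.5  28.7  89.1  -0.   62.2 -36.3] w 0.03026219028262601 50.518155097961426 tilt [ 0.0004 -0.0008]
```

arm_command --turn '[[0,0,0],[0,0,0],[0,0,0],[0,0,0]]' --xyz '[[-0.15,-0.015,0],[-0.15,0,0],[-0.15,0,0],[0,0,0]]' --claw '[26,26,26,26]'

```text
time_s: 12.3
position: [0.5339, -0.093, 0.0891]
tool_rot: [[-0.275, 0.962, 0.001], [0.962, 0.275, -0.001], [-0.001, 0.0, -1.0]]
ft_force: [-1.5, -1.5, -1.8]
grip_width: 0.0304
gripper_force: 50.5
```

```bash
python3 st.py
```

```text
t 12.3 stand xy mm [93.9311  0.3349] z 89.14060204833946 toolx yaw 105.94752150251598 F stand [-1.0292  1.8874] -1.7579467368130852 T [-0.1547  0.2148 -0.1363] q [-22.4  29.4  87.7  -0.   62.9 -38.3] w 0.030377888304999223 50.51851987838745 tilt [ 0.0006 -0.0007]
```

arm_command --turn '[[0,0,0],[0,0,0],[0,0,0]]' --xyz '[[-0.1,-0.01,0.01],[-0.04,0,0],[0,0,0]]' --claw '[26,26,26]'

```text
time_s: 12.6
position: [0.5353, -0.099, 0.0887]
tool_rot: [[-0.275, 0.961, 0.001], [0.961, 0.275, -0.0], [-0.0, 0.001, -1.0]]
ft_force: [-0.5, -0.2, -1.7]
grip_width: 0.0307
gripper_force: 50.5
```

arm_command --turn '[[0,0,0],[0,0,0]]' --xyz '[[-0.03,0,0],[0,0,0]]' --claw '[26,26]'

```text
time_s: 12.8
position: [0.5353, -0.0996, 0.0886]
tool_rot: [[-0.276, 0.961, -0.0], [0.961, 0.276, 0.001], [0.001, -0.0, -1.0]]
ft_force: [-0.1, 2.9, -1.2]
grip_width: 0.0302
gripper_force: 50.6
```

```bash
python3 st.py
```

```text
t 12.8 stand xy mm [87.2204  0.849 ] z 88.580137917623 toolx yaw 106.01130137357659 F stand [ 2.7798 -0.6791] -1.1893309779472312 T [0.5185 0.1001 0.0669] q [-23.   29.7  87.3   0.   63.1 -39.1] w 0.030200952938350387 50.58453977108002 tilt [-0.0003  0.001 ]
```

arm_command --turn '[[0,0,0],[0,0,0],[0,0,0],[0,0,0]]' --xyz '[[-0.03,0,0],[-0.03,0,0],[0,0,0.02],[0,0,0]]' --claw '[26,26,26,26]'

```text
time_s: 13.2
position: [0.5351, -0.1003, 0.088]
tool_rot: [[-0.277, 0.961, -0.002], [0.961, 0.277, 0.005], [0.005, -0.001, -1.0]]
ft_force: [-5.5, 14.9, 7.6]
grip_width: 0.0305
gripper_force: 51.6
```

```bash
python3 st.py
```

```text
t 13.2 stand xy mm [86.6416  1.1702] z 87.9574080502558 toolx yaw 106.05596956047293 F stand [15.8657  1.1813] 7.604462274356476 T [2.418  0.7846 0.1924] q [-23.2  29.8  87.2   0.2  63.3 -39.3] w 0.030488636580339935 51.57080948352814 tilt [-0.0024  0.0046]
```

arm_command --turn '[[0,0,0],[0,0,0],[0,0,0],[0,0,0],[0,0,0],[0,0,0]]' --xyz '[[0.02,0,-0.01],[0,0,0],[0,0,0],[0,0,0],[0,0,0],[0,0,0]]' --claw '[26,34,42,50,55,60]'

```text
time_s: 13.8
position: [0.536, -0.1024, 0.0882]
tool_rot: [[-0.275, 0.961, 0.0], [0.961, 0.275, -0.0], [-0.0, 0.0, -1.0]]
ft_force: [-1.1, -0.4, 0.0]
grip_width: 0.0604
gripper_force: 0.0
```

arm_command --turn '[[0,0,0],[0,0,0],[0,0,0],[0,0,0],[0,0,0],[0,0,0],[0,0,0],[0,0,0],[0,0,0]]' --xyz '[[0,0,-0.15],[0,0,-0.8],[0,0,-0.8],[0,0,-0.8],[0,0,-0.6],[-0.6,0,0],[-0.6,0,0],[-0.5,0,0],[0,0,0]]' --claw '[60,60,60,60,60,60,60,60,60]'

```text
time_s: 14.7
position: [0.5596, -0.1864, 0.2456]
tool_rot: [[-0.273, 0.962, 0.0], [0.962, 0.273, -0.001], [-0.001, -0.0, -1.0]]
ft_force: [-0.1, -0.2, -0.3]
grip_width: 0.06
gripper_force: 0.0
```

```bash
python3 st.py
python3 - <<'E'
from h import *
import pickle
s=env.observe();c=cam("wrist");im,d=grab("wrist");pickle.dump((c,d,s),open("w3.pkl","wb"));cv2.imwrite("pics/w3.png",im)
print(proj("w",[(.56,-.183,.195),(.56,-.183,.12)],c))
E
```

```text
t 14.7 stand xy mm [-2.8958  1.1385] z 245.57365763248347 toolx yaw 105.83247216545854 F stand [-0.1427  0.1   ] -0.3041423336223251 T [-0.0393  0.002   0.041 ] q [-29.9  25.4  66.2  -0.   88.4 -45.7] w 0.0599837191841694 0.0 tilt [ 0.0001 -0.0006]
[[262.13091229 201.819288  ]
 [262.00119494 176.88110004]]
```

View pics/w3.png

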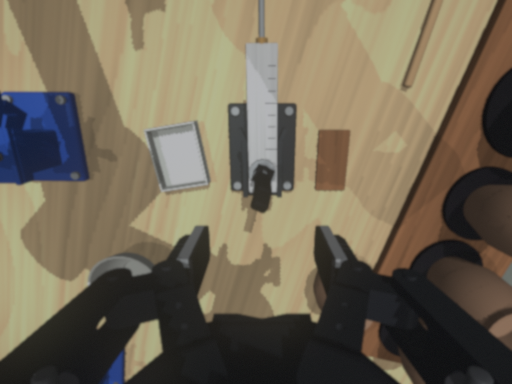

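The wrist view shows the bar seated in the channel with the washer at (262,167) over the fork. The upright lever runs from (263,170) to its tip at (259,210). I enlarge this area to get the lever's yaw.

Run:
```python
from h import *
im=cv2.imread("pics/w3.png"); o=cv2.resize(im[145:220,225:300],(600,600),interpolation=cv2.INTER_CUBIC)
o=np.clip(o.astype(float)*1.8,0,255).astype(np.uint8); cv2.imwrite("pics/c4.png",o)
```

```text
(no output)
```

View pics/c4.png

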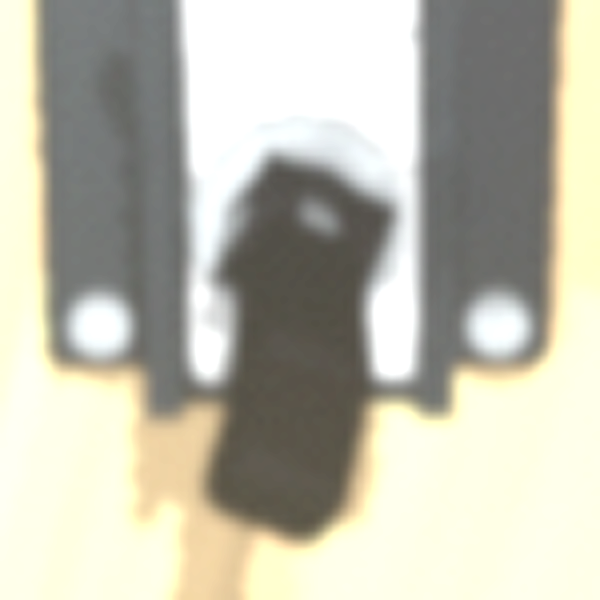

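Run:
```python
from h import *
import pickle
c,d,s=pickle.load(open("w3.pkl","rb"))
S=np.array([.5599,-.1833]);th=np.radians(105.85);R2=np.array([[np.cos(th),-np.sin(th)],[np.sin(th),np.cos(th)]])
f=lambda p,z:(at_z("w",225+p[0]/8-.44,145+p[1]/8-.44,z,c))
for n,p,z in(("ring",(303,230),.104),("bolts",(299,325),.016),("wall ends",(300,408),.091),("bar end mid",(300,385),.097),("fork tips",(300,388),.097)):
    q=f(p,z); print(n,q,R2.T@(q[:2]-S)*1000)
vv,uu=np.mgrid[150:215,250:275]
P=np.array([at_d("w",u,v,d[v,u],c) for u,v in zip(uu.ravel(),vv.ravel()) if d[v,u]>0])
q=(P[:,:2]-S)@R2*1000
for z in np.arange(.11,.21,.01):
    m=(abs(P[:,2]-z)<.005); 
    if m.sum(): print(round(z,3),m.sum(),q[m].mean(0),q[m].min(0),q[m].max(0))
print(P[:,2].max())
```

```text
ring [ 0.56052706 -0.18303924  0.104     ] [ 0.07957787 -0.67444108]
bolts [ 0.5709142  -0.22142757  0.016     ] [-39.68615742  -0.18204485]
wall ends [ 0.56836271 -0.21216659  0.091     ] [-30.0804136  -0.2569194]
bar end mid [ 0.56684924 -0.20685176  0.097     ] [-24.55429509  -0.25257565]
fork tips [ 0.56697257 -0.20728761  0.097     ] [-25.00726146  -0.25217432]
0.11 49 [ 6.64672766 -1.79790048] [ -7.24353149 -13.21282187] [13.01412385 11.66214602]
0.12 77 [ 7.22907071 -0.68897369] [ -3.39644646 -12.55181808] [13.57090259 11.2651195 ]
0.13 92 [ 5.45403188 -0.23545848] [ -1.24880828 -11.33040259] [11.2050581   9.98353031]
0.14 44 [ 5.70533986 -0.04993089] [ 0.33675649 -7.91282255] [8.21622555 7.58323365]
0.15 42 [ 5.86643049 -0.56189026] [ 0.74439239 -7.65441083] [8.09068363 7.35546546]
0.16 50 [ 5.78667635 -0.37377219] [ 1.2126073  -7.31854545] [8.16823696 7.12994921]
0.17 62 [ 5.88000418 -0.23755548] [ 0.13275161 -7.85327468] [8.13300959 7.60680052]
0.18 155 [ 3.56858652 -0.90607498] [-2.02308472 -7.64074628] [7.58621061 8.01224241]
0.19 277 [-2.48582269  1.79138838] [-10.6642116   -5.73714556] [3.59221543 9.41673161]
0.2 3 [-3.41763908  0.18269915] [-3.96726877 -2.39059882] [-2.33356624  1.47178533]
0.1951231001078731
```

arm_command --turn '[[0,0,1],[0,0,1],[0,0,1],[0,0,1],[0,0,1],[0,0,0],[0,0,0],[0,0,0],[0,0,0]]' --xyz '[[0.054,0.027,0],[0,0,0],[0,0,0],[0,0,0],[0,0,0],[0,0,0.7],[0,0,0.7],[0,0,0.69],[0,0,0]]' --claw '[55,50,45,45,45,45,45,45,45]'

```text
time_s: 15.65
position: [0.5579, -0.1788, 0.1377]
tool_rot: [[0.156, 0.988, -0.007], [0.988, -0.156, 0.004], [0.003, -0.008, -1.0]]
ft_force: [-0.2, -0.1, 0.9]
grip_width: 0.0452
gripper_force: 0.0
```

```bash
python3 st.py
```

```text
t 15.65 stand xy mm [4.8423 0.7452] z 137.6802370911672 toolx yaw 81.03841007328671 F stand [-0.0314  0.2284] 0.8818410595507106 T [0.0079 0.0294 0.0366] q [-29.3  30.1  76.6   0.   73.8 -20.4] w 0.04522283431061687 0.0 tilt [-0.0073  0.0042]
```

arm_command --turn '[[0,0,0],[0,0,0],[0,0,0],[0,0,0],[0,0,0],[0,0,0]]' --xyz '[[0,0,0],[0,0,0],[0,0,0],[0,0,0],[0,0,0],[0,0,0]]' --claw '[30,20,12,8,8,8]' --squeeze 25

```text
time_s: 16.25
position: [0.5599, -0.1809, 0.1434]
tool_rot: [[0.156, 0.988, 0.001], [0.988, -0.156, -0.001], [-0.001, 0.002, -1.0]]
ft_force: [-3.9, 1.2, 5.6]
grip_width: 0.0133
gripper_force: 25.7
```

```bash
python3 st.py
```

```text
t 16.25 stand xy mm [ 2.3338 -0.6196] z 143.42589201782513 toolx yaw 81.00167347899341 F stand [2.2526 3.4541] 5.630483876845017 T [0.1876 0.7934 0.0321] q [-29.4  29.8  76.1  -0.   74.  -20.4] w 0.013301516804469182 25.71669850498438 tilt [ 0.0014 -0.0013]
```

arm_command --turn '[[0,0,0],[0,0,0],[0,0,0],[0,0,0],[0,0,0],[0,0,0],[0,0,0],[0,0,0]]' --xyz '[[0,0,0],[0,0,0],[-0.045,0,0],[0,0,0],[0,0,0],[0,0,0],[0,0,0],[0,0,0]]' --claw '[18,18,18,18,12,8,8,8]' --squeeze 25

```text
time_s: 17.05
position: [0.5594, -0.1832, 0.1412]
tool_rot: [[0.157, 0.988, -0.0], [0.988, -0.157, -0.0], [-0.0, -0.0, -1.0]]
ft_force: [-3.6, -0.8, 3.1]
grip_width: 0.0135
gripper_force: 27.0
```

```bash
python3 st.py
```

```text
t 17.05 stand xy mm [0.2433 0.4762] z 141.23506481196756 toolx yaw 80.99475970490413 F stand [0.2128 3.7153] 3.1319579584646315 T [-0.1581  0.6254  0.0434] q [-29.6  30.   76.2  -0.   73.9 -20.6] w 0.013541100348888111 26.989020109176636 tilt [-0.0004 -0.0003]
```

arm_command --turn '[[0,0,0],[0,0,1],[0,0,1],[0,0,1],[0,0,1],[0,0,1],[0,0,1],[0,0,1],[0,0,1],[0,0,1],[0,0,1]]' --xyz '[[0,-0.01,0],[0,0,0.0022],[0,0,0.0022],[0,0,0.0022],[0,0,0.0022],[0,0,0.0022],[0,0,0.0022],[0,0,0.0022],[0,0,0.0022],[0,0,0.0022],[0,0,0.0022]]' --claw '[8,8,8,8,8,8,8,8,8,8,8]'

```text
time_s: 18.15
position: [0.5592, -0.1832, 0.1401]
tool_rot: [[0.859, 0.512, 0.001], [0.512, -0.859, -0.001], [0.0, 0.001, -1.0]]
ft_force: [-2.4, -1.8, 2.8]
grip_width: 0.0132
gripper_force: 26.9
```

```bash
python3 st.py
```

```text
t 18.15 stand xy mm [0.2743 0.6486] z 140.1232093889012 toolx yaw 30.79065733758905 F stand [-1.1094  2.7754] 2.8408107947360786 T [-0.2973  0.4239  0.0733] q [-29.7  30.   76.3  -0.   73.6  29.6] w 0.013221230839244483 26.913799345493317 tilt [ 0.0005 -0.0005]
```

arm_command --turn '[[0,0,1],[0,0,1],[0,0,1],[0,0,1],[0,0,1],[0,0,1],[0,0,1],[0,0,1],[0,0,1],[0,0,1]]' --xyz '[[0,0,0.0022],[0,0,0.0022],[0,0,0.0022],[0,0,0.0022],[0,0,0.0022],[0,0,0.0022],[0,0,0.0022],[0,0,0.0022],[0,0,0.0022],[0,0,0.0022]]' --claw '[8,8,8,8,8,8,8,8,8,8]'

```text
time_s: 19.15
position: [0.5592, -0.1832, 0.139]
tool_rot: [[0.944, -0.329, 0.0], [-0.329, -0.944, -0.001], [0.001, 0.0, -1.0]]
ft_force: [-2.6, -1.5, 3.3]
grip_width: 0.0136
gripper_force: 26.9
```

```bash
python3 st.py
```

```text
t 19.15 stand xy mm [0.3115 0.6879] z 139.03476877235184 toolx yaw -19.20745386801885 F stand [-0.6919  2.9462] 3.253406247666195 T [-0.3371  0.4274  0.0281] q [-29.7  30.1  76.4  -0.   73.5  79.6] w 0.013566078404968625 26.932757198810577 tilt [ 0.0004 -0.0005]
```

arm_command --turn '[[0,0,1],[0,0,1],[0,0,1],[0,0,1],[0,0,1]]' --xyz '[[0,0,0.0022],[0,0,0.0022],[0,0,0.0022],[0,0,0.0022],[0,0,0.0022]]' --claw '[8,8,8,8,8]'

```text
time_s: 19.65
position: [0.5591, -0.1832, 0.1385]
tool_rot: [[0.717, -0.697, 0.0], [-0.697, -0.717, -0.0], [0.0, 0.0, -1.0]]
ft_force: [-2.5, -1.5, 3.4]
grip_width: 0.0132
gripper_force: 26.9
```

```bash
python3 st.py
```

```text
t 19.65 stand xy mm [0.3502 0.7154] z 138.45895493354743 toolx yaw -44.20923792427343 F stand [-0.754   2.8288] 3.436798154232585 T [-0.3155  0.4443  0.0616] q [-29.7  30.1  76.4  -0.   73.4 104.6] w 0.013223914421285114 26.948911249637604 tilt [ 0.0003 -0.0004]
```

arm_command --turn '[[0,0,1],[0,0,1],[0,0,1],[0,0,1],[0,0,1]]' --xyz '[[0,0,0.0022],[0,0,0.0022],[0,0,0.0022],[0,0,0.0022],[0,0,0.0022]]' --claw '[8,8,8,8,8]'

```text
time_s: 20.15
position: [0.5591, -0.1831, 0.1379]
tool_rot: [[0.355, -0.935, 0.0], [-0.935, -0.355, -0.0], [0.0, -0.0, -1.0]]
ft_force: [-3.0, -1.3, 2.0]
grip_width: 0.0134
gripper_force: 27.0
```

```bash
python3 st.py
```

```text
t 20.15 stand xy mm [0.3865 0.7121] z 137.8951429286014 toolx yaw -69.21025788712424 F stand [-0.431   3.2908] 2.006935737837713 T [-0.2079  0.4985  0.008 ] q [-29.7  30.2  76.5  -0.   73.3 129.6] w 0.013363776781569128 26.958753168582916 tilt [ 0.0002 -0.0003]
```

arm_command --turn '[[0,0,1],[0,0,1],[0,0,1],[0,0,1],[0,0,1]]' --xyz '[[0,0,0.0022],[0,0,0.0022],[0,0,0.0022],[0,0,0.0022],[0,0,0.0022]]' --claw '[8,8,8,8,8]'

```text
time_s: 20.65
position: [0.5591, -0.1831, 0.1374]
tool_rot: [[-0.073, -0.997, 0.0], [-0.997, 0.073, -0.0], [0.0, -0.0, -1.0]]
ft_force: [-2.7, 0.1, 3.3]
grip_width: 0.0139
gripper_force: 27.1
```

```bash
python3 st.py
```

```text
t 20.65 stand xy mm [0.4037 0.6662] z 137.41994169061738 toolx yaw -94.20611577691568 F stand [0.7949 2.5709] 3.269906683067967 T [-0.176   0.5508  0.1049] q [-29.6  30.2  76.5  -0.   73.3 154.6] w 0.013943675905556821 27.054733335971832 tilt [ 0.0003 -0.0003]
```

arm_command --turn '[[0,0,0],[0,0,0],[0,0,0],[0,0,0],[0,0,-1],[0,0,-1],[0,0,-1],[0,0,-1],[0,0,-1],[0,0,-1],[0,0,-1],[0,0,-1]]' --xyz '[[0,0,0],[0,0,0],[0.005,0.013,0],[0,0,0],[0,0,0],[0,0,0],[0,0,0],[0,0,0],[0,0,0],[0,0,0],[0,0,0],[0,0,0]]' --claw '[20,30,40,45,45,45,45,45,45,45,45,45]'

```text
time_s: 21.85
position: [0.5584, -0.1832, 0.1372]
tool_rot: [[0.591, -0.807, 0.0], [-0.807, -0.591, 0.0], [-0.0, -0.0, -1.0]]
ft_force: [0.1, 0.2, -0.0]
grip_width: 0.0449
gripper_force: 0.0
```

arm_command --turn '[[0,0,-1],[0,0,-1],[0,0,-1],[0,0,-1],[0,0,-1],[0,0,-1],[0,0,-1],[0,0,-1],[0,0,-1],[0,0,-1],[0,0,-1],[0,0,-1]]' --xyz '[[0,0,0],[0,0,0],[0,0,0],[0,0,0],[0,0,0],[0,0,0],[0,0,0],[0,0,0],[0,0,0],[0,0,0],[0,0,0],[0,0,0]]' --claw '[45,45,45,45,45,45,45,45,45,45,45,45]'

```text
time_s: 23.05
position: [0.5584, -0.1832, 0.1372]
tool_rot: [[0.994, 0.109, 0.0], [0.109, -0.994, 0.0], [0.0, -0.0, -1.0]]
ft_force: [-0.7, 0.6, -0.4]
grip_width: 0.0453
gripper_force: 0.0
```

arm_command --turn '[[0,0,-1],[0,0,-1],[0,0,-1],[0,0,-1],[0,0,-1],[0,0,-1],[0,0,-1],[0,0,-1],[0,0,-1],[0,0,-1],[0,0,-1],[0,0,-1]]' --xyz '[[0,0,0],[0,0,0],[0,0,0],[0,0,0],[0,0,0],[0,0,0],[0,0,0],[0,0,0],[0,0,0],[0,0,0],[0,0,0],[0,0,0]]' --claw '[45,45,45,45,45,45,45,45,45,45,45,45]'

```text
time_s: 24.25
position: [0.5584, -0.1832, 0.1372]
tool_rot: [[0.403, 0.915, 0.0], [0.915, -0.403, 0.0], [0.0, 0.0, -1.0]]
ft_force: [0.7, 0.1, 0.0]
grip_width: 0.0452
gripper_force: 0.0
```

arm_command --turn '[[0,0,-1],[0,0,-1],[0,0,-1],[0,0,-1],[0,0,0],[0,0,0],[0,0,0],[0,0,0],[0,0,0],[0,0,0],[0,0,0]]' --xyz '[[0,0,0],[0,0,0],[0,0,0],[0,0,0],[0,0,0],[0,0,0],[0,0,0],[0,0,0],[0,0,0],[0,0,0],[0,0,0]]' --claw '[45,45,45,45,45,30,20,12,8,8,8]' --squeeze 25

```text
time_s: 25.35
position: [0.5588, -0.1833, 0.1374]
tool_rot: [[0.07, 0.998, 0.001], [0.998, -0.07, -0.0], [-0.0, 0.001, -1.0]]
ft_force: [5.9, 0.1, -0.5]
grip_width: 0.0134
gripper_force: 26.4
```

```bash
python3 st.py
```

```text
t 25.35 stand xy mm [0.3278 1.0068] z 137.44040245115178 toolx yaw 85.98520861854212 F stand [-1.5327 -5.6674] -0.45511955002480814 T [ 0.0483 -0.8784  0.018 ] q [-29.7  30.1  76.6   0.   73.2 -25.7] w 0.013378406360482818 26.439756453037262 tilt [ 0.0013 -0.0003]
```

arm_command --turn '[[0,0,0],[0,0,1],[0,0,1],[0,0,1]]' --xyz '[[0,0.008,0],[0,0,0.0022],[0,0,0.0022],[0,0,0.0022]]' --claw '[8,8,8,8]'

```text
time_s: 25.75
position: [0.5589, -0.1832, 0.1372]
tool_rot: [[0.329, 0.944, 0.0], [0.944, -0.329, -0.0], [-0.0, 0.0, -1.0]]
ft_force: [3.3, -0.0, 0.9]
grip_width: 0.0141
gripper_force: 26.8
```

```bash
python3 st.py
```

```text
t 25.75 stand xy mm [0.342  0.9406] z 137.17918941332852 toolx yaw 70.79756209351898 F stand [-0.9123 -3.1882] 0.8734761263176489 T [ 0.1028 -0.54    0.154 ] q [-29.7  30.2  76.6   0.   73.2 -10.5] w 0.014147740195387537 26.76843851861122 tilt [ 0.0004 -0.0002]
```

arm_command --turn '[[0,0,1],[0,0,1],[0,0,1]]' --xyz '[[0,0,0.0022],[0,0,0.0022],[0,0,0.0022]]' --claw '[8,8,8]'

```text
time_s: 26.05
position: [0.5589, -0.1832, 0.1369]
tool_rot: [[0.562, 0.827, 0.0], [0.827, -0.562, -0.0], [0.0, 0.0, -1.0]]
ft_force: [3.1, 0.9, 2.1]
grip_width: 0.0141
gripper_force: 26.9
```

```bash
python3 st.py
```

```text
t 26.05 stand xy mm [0.3626 0.9591] z 136.90372479884334 toolx yaw 55.80399632606063 F stand [ 0.0226 -3.26  ] 2.0600130726714085 T [ 0.1478 -0.4975  0.2051] q [-29.7  30.2  76.6   0.   73.2   4.5] w 0.014088661655291232 26.936748328171234 tilt [ 0.0003 -0.0001]
```

arm_command --turn '[[0,0,1],[0,0,1],[0,0,1]]' --xyz '[[0,0,0.0022],[0,0,0.0022],[0,0,0.0022]]' --claw '[8,8,8]'

```text
time_s: 26.35
position: [0.5589, -0.1832, 0.1367]
tool_rot: [[0.757, 0.654, 0.0], [0.654, -0.757, -0.0], [0.0, 0.0, -1.0]]
ft_force: [3.4, 0.7, 2.4]
grip_width: 0.0136
gripper_force: 27.2
```

```bash
python3 st.py
```

```text
t 26.35 stand xy mm [0.3921 0.9172] z 136.68012207714176 toolx yaw 40.81088472612646 F stand [-0.2387 -3.4288] 2.3800111252097937 T [ 0.1791 -0.4836  0.1999] q [-29.7  30.2  76.6   0.   73.1  19.5] w 0.01355955245306825 27.157967218190606 tilt [ 0.0005 -0.0002]
```

arm_command --turn '[[0,0,1]]' --xyz '[[0,0,0.0022]]' --claw '[8]'

```text
time_s: 26.45
position: [0.5589, -0.1832, 0.1366]
tool_rot: [[0.811, 0.585, 0.001], [0.585, -0.811, -0.0], [0.0, 0.0, -1.0]]
ft_force: [3.2, 1.7, 3.2]
grip_width: 0.0137
gripper_force: 27.2
```

```bash
python3 st.py
```

```text
t 26.45 stand xy mm [0.4129 0.9134] z 136.61403931841338 toolx yaw 35.816019398730944 F stand [ 0.7237 -3.5115] 3.24269775939693 T [ 0.2158 -0.4736  0.2277] q [-29.7  30.2  76.6   0.   73.1  24.5] w 0.01366062894306609 27.247850264029694 tilt [ 0.0005 -0.0002]
```

arm_command --turn '[[0,0,0.6]]' --xyz '[[0,0,0.001]]' --claw '[8]'

```text
time_s: 26.55
position: [0.5589, -0.1832, 0.1366]
tool_rot: [[0.84, 0.542, 0.001], [0.542, -0.84, -0.0], [0.0, 0.0, -1.0]]
ft_force: [3.0, 0.6, 2.3]
grip_width: 0.0135
gripper_force: 27.3
```

```bash
python3 st.py
```

```text
t 26.55 stand xy mm [0.4037 0.9065] z 136.56785915845194 toolx yaw 32.84247375102463 F stand [-0.2796 -3.0048] 2.3182811346828562 T [ 0.2125 -0.4512  0.2747] q [-29.7  30.2  76.6   0.   73.1  27.5] w 0.01351163087336911 27.269076569209574 tilt [ 0.0006 -0.0002]
```

The turning torque is about 0.19–0.20 N m above free, so the bolt is snug. Now I release it, back off behind the lever and close the fingers.

arm_command --turn '[[0,0,0],[0,0,0],[0,0,0],[0,0,0],[0,0,0],[0,0,0],[0,0,0],[0,0,0],[0,0,0],[0,0,0],[0,0,0],[0,0,0]]' --xyz '[[0,0,0],[0,0,0],[0,0,0],[0.25,0,0],[0.25,0,0],[0.26,0,0],[0,0,-0.23],[0,0,-0.23],[0,0,0],[0,0,0],[0,0,0],[0,0,0]]' --claw '[20,35,40,40,40,40,30,20,10,0,0,0]'

```text
time_s: 27.75
position: [0.5903, -0.1626, 0.1588]
tool_rot: [[0.839, 0.544, -0.001], [0.544, -0.839, 0.0], [-0.0, -0.001, -1.0]]
ft_force: [-0.2, -0.6, 0.1]
grip_width: 0.0003
gripper_force: 0.0
```

```bash
cat >> st.py <<'E'
R=s["tool_rot"]; fd=np.array([-.840,-.542]); ax=np.array([.5590,-.1833])
print("u",(p[:2]-ax)@fd*1000,"lat",(p[:2]-ax)@np.array([.542,-.840])*1000,"z-pz",p[2]*1000-114.5,"Fu",s["ft_force"][:2]@fd)
E
python3 st.py
```

```text
t 27.75 stand xy mm [ 11.5565 -34.928 ] z 158.8183212037436 toolx yaw 32.97473000630701 F stand [-0.517   0.3904] 0.06717101750127638 T [ 0.0234 -0.0229 -0.0102] q [-26.5  31.3  70.5  -0.   78.2  30.6] w 0.0002541747831965573 0.0 tilt [-0.0007  0.0003]
u -37.524608585695034 lat -0.36333862176014886 z-pz 44.31832120374361 Fu 0.5241975825956514
```

arm_command --turn '[[0,0,0],[0,0,0],[0,0,0],[0,0,0],[0,0,0],[0,0,0]]' --xyz '[[-0.15,0,0],[-0.15,0,0],[-0.1,0,0],[-0.1,0,0],[-0.1,0,0],[-0.1,0,0]]' --claw '[0,0,0,0,0,0]'

```text
time_s: 28.35
position: [0.5614, -0.1817, 0.1592]
tool_rot: [[0.839, 0.545, 0.001], [0.545, -0.839, 0.0], [0.001, 0.001, -1.0]]
ft_force: [5.3, 2.0, -3.2]
grip_width: 0.0001
gripper_force: 2.4
```

```bash
python3 st.py
```

```text
t 28.35 stand xy mm [ 1.0938 -1.8578] z 159.21730651367105 toolx yaw 32.994438533677545 F stand [ 0.4409 -5.6222] -3.168606785749687 T [ 0.3062 -0.9012  0.0212] q [-29.4  29.1  74.5   0.   76.3  27.6] w 0.00010344047190494046 2.357553678439217 tilt [0.0014 0.0001]
u -2.8516114876469136 lat -0.015517905426132374 z-pz 44.71730651367105 Fu -5.5040644454998295
```

arm_command --turn '[[0,0,0],[0,0,0],[0,0,0],[0,0,0],[0,0,0],[0,0,0],[0,0,0],[0,0,0],[0,0,0]]' --xyz '[[-0.1,0,0],[-0.1,0,0],[-0.1,0,0],[-0.1,0,0],[-0.1,0,0],[-0.06,0,0.1],[-0.06,0,0.1],[-0.05,0,0.12],[-0.03,0,0.12]]' --claw '[0,0,0,0,0,0,0,0,0]'

```text
time_s: 29.25
position: [0.5314, -0.2016, 0.1376]
tool_rot: [[0.839, 0.544, 0.0], [0.544, -0.839, -0.002], [-0.001, 0.002, -1.0]]
ft_force: [-1.1, -1.5, 7.1]
grip_width: 0.0001
gripper_force: 3.3
```

```bash
python3 st.py
```

```text
t 29.25 stand xy mm [-9.8663 32.3757] z 137.58812269612878 toolx yaw 32.984195000941696 F stand [-1.123  1.471] 7.052737632370424 T [-0.3105  0.3907  0.0328] q [-32.7  28.4  79.9  -0.1  71.7  24.4] w 8.382176341934183e-05 3.2806039787828922 tilt [ 0.     -0.0021]
u 33.07888774605785 lat 0.46814508118280246 z-pz 23.088122696128778 Fu 1.7343522411321606
```

Right on the planned arc. Now I press down to flat.

arm_command --turn '[[0,0,0],[0,0,0],[0,0,0],[0,0,0]]' --xyz '[[-0.02,0,0.1],[-0.02,0,0.1],[0,0,0.08],[0,0,0.03]]' --claw '[0,0,0,0]'

```text
time_s: 29.65
position: [0.5291, -0.203, 0.1218]
tool_rot: [[0.839, 0.544, -0.002], [0.544, -0.839, -0.002], [-0.003, 0.001, -1.0]]
ft_force: [-4.7, -2.2, 10.1]
grip_width: -0.0001
gripper_force: 4.9
```

```bash
python3 st.py
```

```text
t 29.65 stand xy mm [-10.5761  34.9728] z 121.75289618408051 toolx yaw 32.98350716776987 F stand [-0.8647  5.1053] 10.118946207248495 T [-0.5423  0.8935  0.0194] q [-32.9  29.2  81.3  -0.2  69.5  24.2] w -7.122042332706576e-05 4.926028620684519 tilt [-0.0021 -0.0024]
u 35.7691773935345 lat 0.3884713771548259 z-pz 7.252896184080512 Fu 5.133599962756157
```

arm_command --turn '[[0,0,0],[0,0,0],[0,0,0]]' --xyz '[[0,0,0.02],[0,0,0.02],[0,0,0]]' --claw '[0,0,0]'

```text
time_s: 29.95
position: [0.5292, -0.2033, 0.1211]
tool_rot: [[0.839, 0.544, -0.001], [0.544, -0.839, -0.003], [-0.003, 0.002, -1.0]]
ft_force: [-7.7, -1.9, 15.1]
grip_width: 0.0002
gripper_force: 8.0
```

```bash
python3 st.py
```

```text
t 29.95 stand xy mm [-10.8166  34.9611] z 121.13986376275177 toolx yaw 32.9821047602076 F stand [0.3135 7.9443] 15.091615170329728 T [-0.4963  1.2793 -0.0002] q [-32.9  29.3  81.4  -0.2  69.3  24.2] w 0.000244384146309736 8.00821176264435 tilt [-0.0011 -0.0034]
u 35.82823674459391 lat 0.6218210375719856 z-pz 6.639863762751773 Fu 7.503965641470196
```

arm_command --turn '[[0,0,0],[0,0,0],[0,0,0],[0,0,0],[0,0,0]]' --xyz '[[0,0,-0.08],[-0.2,0,0],[0,0,0.08],[0,0,0.03],[0,0,0]]' --claw '[0,0,0,0,0]'

```text
time_s: 30.45
position: [0.5208, -0.2087, 0.12]
tool_rot: [[0.839, 0.544, -0.001], [0.544, -0.839, -0.003], [-0.002, 0.002, -1.0]]
ft_force: [-11.9, -3.0, 21.4]
grip_width: -0.0001
gripper_force: 11.2
```

```bash
python3 st.py
```

```text
t 30.45 stand xy mm [-13.7169  44.572 ] z 119.9826028216749 toolx yaw 32.976672104115714 F stand [ 0.3725 12.2824] 21.396837292440434 T [-0.3352  1.8862  0.0409] q [-33.8  28.8  82.4  -0.2  68.7  23.3] w -6.393783735545994e-05 11.231252420693636 tilt [-0.0008 -0.0033]
u 45.8639520757645 lat 0.5886322024248067 z-pz 5.482602821674902 Fu 11.634389526577634
```

The load is 21 N at 46 mm, well past what folding needs, and it no longer moves, so the lever is on its stop. I retract and look.

arm_command --turn '[[0,0,0],[0,0,0],[0,0,0],[0,0,0],[0,0,0],[0,0,0],[0,0,0],[0,0,0]]' --xyz '[[0,0,-0.2],[0,0,-0.6],[0,0,-0.9],[0,0,-0.9],[-0.9,0,0],[-0.9,0,0],[-0.5,0,0],[0,0,0]]' --claw '[0,0,0,0,0,0,0,0]'

```text
time_s: 31.25
position: [0.4231, -0.2712, 0.2476]
tool_rot: [[0.841, 0.542, -0.001], [0.542, -0.841, 0.001], [-0.001, -0.001, -1.0]]
ft_force: [0.3, 0.5, 0.5]
grip_width: 0.0
gripper_force: 0.0
```

```bash
python3 st.py
python3 - <<'E'
from h import *
im,d=grab("side");im2,d2=grab("scene");c=cam("wrist");w,dw=grab("wrist")
r=lambda im,x,y,w,h,W:cv2.resize(im[y:y+h,x:x+w],(W,400),interpolation=cv2.INTER_CUBIC)
u,v=proj("w",[(.54,-.19,.11)],c)[0].astype(int);print(u,v)
x0=int(np.clip(u-50,0,412));y0=int(np.clip(v-75,0,234))
o=np.hstack([r(im2,190,170,100,100,400),r(w,x0,y0,100,100,400)])
cv2.imwrite("pics/c5.png",np.clip(o*1.5,0,255).astype(np.uint8))
S=np.array([.559,-.1833]);fd=np.array([-.840,-.542]);lt=np.array([.542,-.84])
vv,uu=np.mgrid[y0:y0+150,x0:x0+100]
P=np.array([at_d("w",a,b,dw[b,a],c) for a,b in zip(uu.ravel(),vv.ravel()) if b<384 and dw[b,a]>0])
q=(P[:,:2]-S)*1000; U=q@fd; L=q@lt
for k in range(0,90,8):
    m=(abs(U-k)<4)&(abs(L)<5)
    if m.sum(): print(k,m.sum(),np.median(P[m,2])*1000)
E
```

```text
t 31.25 stand xy mm [-47.1549 155.5695] z 247.62512378762122 toolx yaw 32.789520561763865 F stand [ 0.4078 -0.3929] 0.5253599328739534 T [ 0.0319 -0.0092  0.0262] q [-46.2  16.4  79.8  -0.   83.9  11.1] w 4.446090463199284e-05 0.0 tilt [-0.0014  0.0005]
u 161.75097446750115 lat 0.15027924444214527 z-pz 133.12512378762122 Fu -0.49471272468451494
256 33
0 136 120.48874958954454
8 101 120.61020354423377
16 109 120.8196014803049
24 112 120.78544071456061
32 106 120.62266319635287
40 101 120.6704482793289
48 97 120.86503392305156
56 90 120.5826813312602
64 90 122.85887233068871
72 102 121.1326971562692
80 46 -0.253491452272602
88 46 2.4732619545207424
```

View pics/c5.png

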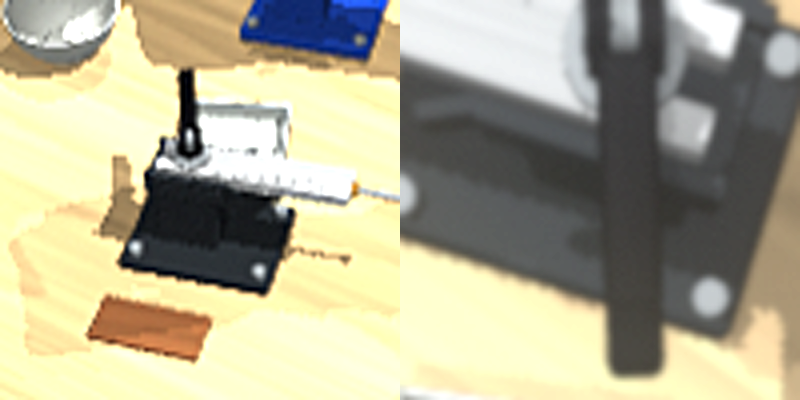

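The picture shows the lever flat (level within 0.4 mm along its length) and the prongs emerging past the washer. One last check on the seating, then I hand in.

Run:
```python
from h import *
S=np.array([.5599,-.1833]);th=np.radians(105.85);R2=np.array([[np.cos(th),-np.sin(th)],[np.sin(th),np.cos(th)]])
for p in((742,18),(727,58),(715,105),(703,150)):
    q=at_z("wrist",206+(p[0]-400)/4,p[1]/4,.097); print(R2.T@(q[:2]-S)*1000)
```

```text
[-24.57007335 -15.72896307]
[-23.83283407  -6.72296034]
[-24.2568302    3.66623969]
[-24.55088273  13.86184055]
```

```bash
python3 -c "
from rig import env
print(env.close_job())"
```

```text
the job is handed in; nothing more can be done
None
```

The job is handed in at about 31 s of the 72 s allowed. The bar is home against the stud, the bolt is snug at about 0.2 N m above free turning, and the lever is folded flat. The gripper is clear, and I moved nothing else on the bench.

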